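# Seat a sampling stick in its vial beside the filling machine

### The arm

A 6-joint arm with a two-finger parallel gripper is mounted at the origin on the work surface. World frame = base frame: x ahead of the robot, y to its left, z up, the work surface at z = 0. Lengths are in m, angles in degrees, forces in N, time in s.
With the tool pointing down it reaches from about 0.25 to 0.725 m from the base axis. Payload 9.7 kg.
Tool frame: the origin (TCP) lies at the very end of the fingers, on their centre line; the grasp point (between the pads) lies 19 mm behind it; z points along the fingers, y is the line along which they close (so a half turn about z gives the same grasp; the last joint's range is limited). The gripper opens to 85 mm and grips with 20 to 120 N. Pads are 22 mm wide; open, the fingers measure 114 mm over their backs; the gripper's body (76 mm by 85 mm) begins 54 mm behind the grasp point. The pads swing forward as they close: fully open they stand 13 mm farther back than shut.
Start: joints at [64.229, 4.979, 10.078, 95.1, 0, 90], TCP at [0.239, 0.495, 0.231] pointing down, gripper open.
Joint ranges: [-179.16, 179.16], [-48.56, 103.87], [-65.8, 70.77], [-126.05, 130.52], [-82.76, 87.17], [-180, 180]. Speed limits (degrees/s): [127.2, 127.2, 147.25, 180, 180, 180].

### API

Orientations are given as a 3x3 rotation matrix whose columns are the frame's x, y, z axes.
In Python, from plant import r gives the robot as it stands.
- The arm moves only by the tool move_arm, never from a script. Its argument "targets" is a list of rows, each an object with "slide": the shift along the tool's x, y, z in m, a list of three; "delta_rot": the turn, a rotation vector about the tool's x, y, z in rad, a list of three; "fingers": the finger opening in m, from 0 to 0.0854. In form: [{"slide": [x, y, z], "delta_rot": [wx, wy, wz], "fingers": fingers}, ...]. A call has 1 to 20 rows; each row shifts and turns the commanded pose from where the row before left it, along the tool's axes as they then stand; what a row does not reach is not made up. A row lasts 1/12 s, in which the tool goes at most 41.7 mm and 7.16 degrees, less where a joint would pass 70% of its speed; a pose out of reach is approached as far as the arm can. A call with a gripper value outside its range is refused whole. The fingers move at their own pace and stop on an object; the grip force is fixed at half the most. Time passes only in rows, so rows that do not move let the fingers close. It gives the time, the measured TCP pose, the force, the opening and the grip force at its end, in the units of the state.
- r.read_state(): the state, without advancing time (a new reading comes with each control period).
- r.camera(name): name is "side" or "top" or "wrist"; returns the picture (400x640x3 uint8, red, green, blue); there is no depth.
- r.get_calibration(name): a dict with "fx", "fy", "cx", "cy" (pixels), "dist" ([k1, k2, p1, p2, k3] as OpenCV has them; the pictures are not rectified), "rvec" (rotation vector, rad) and "tvec" (3), from world to camera coordinates, as OpenCV has them. Camera axes: x right, y down, z forward; pixel columns grow to the right and rows downward; lengths in m; the calibration is good to about 2 mm. A picture is of the moment at which its call begins: read the wrist's pose just before it. get_calibration takes no time and is no camera call; for the wrist camera it gives the pose at the moment of the call.
- r.sign_off(): hands the job in; it is judged then, once.
The state is a dict: "time": time; "joint_pos": joint angles; "qd": joint speeds; "joint_efforts": joint torques, N m; "tcp_pos": TCP position; "eef_rot": TCP orientation; "ft_force": force on the tool from outside, world axes, zero at the start; "moment": the same for the moment, N m; "grip_width": finger opening in m; "grip_force": force on a finger pad.
Only numpy, scipy, OpenCV 4.12 (cv2) and the standard library are available. Lean on these libraries where they do the work, as an engineer would, in place of code of your own. Each camera call takes 0.05 s, during which the arm holds its last target. There are 200 camera calls.

### The job

Take the white sampling stick out of its slanted rest and push it, handle up, down into the narrow mouth of the open vial in the rack's middle cell, driving the rubber bung inside until the stick's collar sits on the vial's rim. Feel your way in and push gently, without ramming the vial down on its spring seat; then let go, with the stick left standing in the vial and the other things on the table left where they are.

Things in the scene. Friction and masses are not known exactly. Their poses are not given: they have to be found in the camera images.
- stick: The white plastic sampling stick, 130 mm long, about 30 g, rigid. Origin at the middle of its tip; its z axis runs up the stick to the handle's top. From the tip: thin round shaft 7 mm across (its end is flat, with a 1 mm chamfer) up to 85 mm, flat round collar 22 mm across from 85 to 89 mm, round handle 16 mm across from 89 to 130 mm. At the start it sits in the rest's sleeve, leaning 30 degrees, collar on the sleeve's mouth; it slides out freely along its own axis.
- stick_grip (a point): Point on the stick's axis in the middle of the handle, 112 mm above the tip; axes as the stick's.
- rest: Steel stick rest, heavy and fixed: base plate 125 x 70 x 8 mm (x from -43 to +83 mm) with a slanted sleeve 24 mm across, 50 mm long, bore 10 mm. Origin on the table under the sleeve's mouth, whose centre is 95 mm up; the sleeve's axis leans 30 degrees from vertical towards the rest's -x, so the handle's top is on the -x side. Only the handle and collar stand out of it.
- rack: Steel three-cell tray, heavy and fixed, 75 (x) x 176 (y) x 45 mm high, walls 4 mm, cells in a row along its y. The outer cells hold closed jars 41 mm across, 70 mm high, at y = +58 and -58 mm. The middle cell holds the open vial. Origin under the tray's middle on the table, z up.
- cell (a point): Point 100 mm above the rack's origin, over the middle of the middle cell. The open vial (white, 28 mm across) is upright, but stands anywhere within 6 mm of the middle along x and y, and its rim is 98 to 104 mm above the table: its own pose is not reported and must be seen or felt. Its head is a ring 36 mm across and 13 mm high, flat on top; in its centre is the sharp-edged mouth of a straight bore 10 mm across.
- bung (a joint): How far the rubber bung inside the vial's bore has been pushed down, m. 0 at the start, when its top is 73 mm below the rim; it resists with about 6 N all the way, stays where it is left, and reads 0.012 when the stick's collar sits on the rim.
- vial_seat (a joint): How far the vial has sunk on its spring seat, m: 0 at rest, 1 mm for every 5 N pressing down on it, springs back. It cannot move sideways. More than 0.007 (35 N) is too rough.
- nozzle: bystander: blue plastic filling cone standing on its 84 mm base, 125 mm high; origin under its centre
- clamp: bystander: steel pipe ring lying flat, 64 mm across, 18 mm high; origin under its centre
- jar: bystander: closed jar, 68 mm across, 90 mm high; origin under its centre
- wrench: bystander: steel wrench lying flat, about 170 mm long along its x; origin under its middle
- bowl: bystander: steel bowl, 140 mm across, 50 mm high; origin under its centre
- bottle: bystander: white closed bottle, 60 mm across, 170 mm high; origin under its centre
There are look-alikes about, which are no part of the job. Leave any orange look-alike of the stick alone. Leave any orange look-alike of the rack alone.

How it is judged (in metres and radians):
On the way, in this order (a step that is already met when the one before it is completed fails the run):
1. the stick is out of its rest and held upright (distance of stick from where it was at the start of the episode above 0.06 m and angle between stick's own z axis and vertical below 0.2 rad and height (world z) of stick above 0.095 m), for 0.1 s.
2. the stick's tip is inside the vial (z of stick in the frame of cell below -0.02 m and horizontal distance between stick and cell below 0.013 m and angle between stick's own z axis and vertical below 0.12 rad), for 0.1 s.
At the end, for the whole second after the job is handed in: The stick stands at rest in the vial, handle up and within 7 degrees of upright, its tip within 13 mm of the middle cell's axis and at least 76 mm below cell, with the bung driven down more than 10 mm (12 mm is fully home) (horizontal distance between stick and cell below 0.013 m and angle between stick's own z axis and vertical below 0.12 rad and value of joint bung above 0.01 m and z of stick in the frame of cell below -0.076 m and linear speed of stick below 0.02 m/s and angular speed of stick below 0.2 rad/s); the robot touches nothing.
It fails at once if the vial is rammed down on its spring seat (more than 7 mm, 35 N) (value of joint vial_seat above 0.007 m).
It fails at once if one of the six loose bystanders is moved more than 30 mm (distance of any of nozzle, clamp, jar, wrench, bowl, bottle from where it was at the start of the episode above 0.03 m).
It also fails if it takes over 72 s, if anything falls off the work surface, if the arm or the gripper's body presses on something with over 40 N, if the wrist force passes 120 N, or if a joint passes its speed limit or range.

## Working session

There is one attempt and no reset: what is moved stays moved. The work goes in short steps, Python scripts to look and compute and a tool call to move; the robot and the scene stay as the last step left them, time stands still between calls to the robot, and variables do not carry over. Pictures are saved under pics/ and viewed, at most 10 in all, crops included, and the job is handed in when it is done.

Besides the shell and the picture viewer there is one more tool, called after ">>>" as name([rows], argument=value, ...), one row to a line, values as JSON. move_arm: Moves the arm, as the interface text tells. Its arguments: {"type":"object","properties":{"targets":{"type":"array"}},"required":["targets"]}

```bash
mkdir -p pics; ls; python3 - <<'E'
from plant import r
import cv2,numpy as np
s=r.read_state(); print(s)
for n in("top","side"):
    c=r.get_calibration(n); print(n,c)
    cv2.imwrite(f"pics/{n}0.png",r.camera(n)[:,:,::-1])
E
```

```text
pics
{'time': 0.0, 'joint_pos': array([6.42283700e+01, 5.01263132e+00, 1.00351174e+01, 9.51004965e+01,
       8.25279788e-04, 9.00009086e+01]), 'qd': array([-0.05092592, -0.07345708,  0.13104213,  0.05078037,  0.03973094,
        0.01341359]), 'joint_efforts': array([ 2.28770077e-03, -5.20382738e+01,  4.64805472e+01,  1.59998587e-02,
        1.27124385e-04, -2.73301083e-06]), 'tcp_pos': array([0.23902796, 0.49508798, 0.23057433]), 'eef_rot': array([[-9.00527262e-01,  4.34799130e-01, -6.04947244e-04],
       [ 4.34799551e-01,  9.00526436e-01, -1.21984775e-03],
       [ 1.43822449e-05, -1.36153694e-03, -9.99999073e-01]]), 'ft_force': array([-0.19119806, -0.21733139, -0.34652295]), 'moment': array([ 0.0132167 , -0.02508372,  0.02808284]), 'grip_force': 0.0, 'grip_width': 0.08536975949125397}
top {'fx': 446.2255451267598, 'fy': 446.2255451267598, 'cx': 322.566264281874, 'cy': 197.95987302195076, 'dist': array([-0.08634499,  0.        ,  0.        ,  0.        ,  0.        ]), 'rvec': array([ 2.17719924, -2.21765732,  0.03826734]), 'tvec': array([0.00769424, 0.51202156, 1.47560419])}
side {'fx': 479.32443270614164, 'fy': 479.32443270614164, 'cx': 320.11739320269965, 'cy': 201.95264014750038, 'dist': array([0.02274124, 0.        , 0.        , 0.        , 0.        ]), 'rvec': array([ 2.12919071, -0.71562941,  0.37725881]), 'tvec': array([-0.43187746,  0.25866365,  1.04209721])}
```

View pics/top0.png

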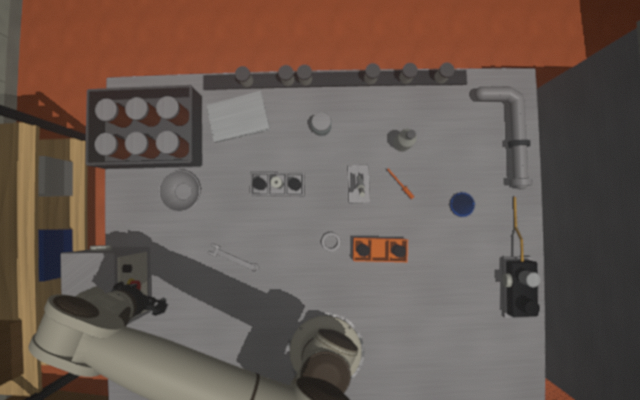

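View pics/side0.png

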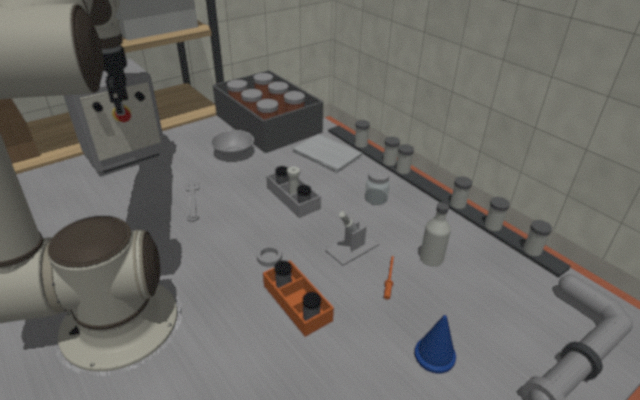

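The top picture shows the following look-alikes:
- **Sticks:** the white stick is in the grey rest at top (358,183), side (347,225). The orange one lies at top (400,183) and is to be left alone.
- **Racks:** the grey rack is at top (277,184) with the white vial at (277,182). The orange rack at (379,248) is to be left alone.

I'll check the white stick and grey rack in a close crop.

```bash
python3 - <<'E'
import cv2,numpy as np
t=cv2.imread("pics/top0.png");s=cv2.imread("pics/side0.png")
a=cv2.resize(t[155:210,240:380],None,fx=5.714,fy=5.4,interpolation=cv2.INTER_CUBIC)  # 800x297
a=cv2.resize(t[160:210,240:380],(700,250),interpolation=cv2.INTER_CUBIC) #5x
b=cv2.resize(s[155:270,260:390],(650,575),interpolation=cv2.INTER_CUBIC)
b=s[200:265,320:385]; c=s[160:225,260:325]
b=np.hstack([cv2.resize(x,(350,350),interpolation=cv2.INTER_CUBIC) for x in(b,c)])
o=np.vstack([a,b]); o=np.clip(o*1.3,0,255).astype('uint8'); cv2.imwrite("pics/c0.png",o)
E
```

```text
(no output)
```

View pics/c0.png

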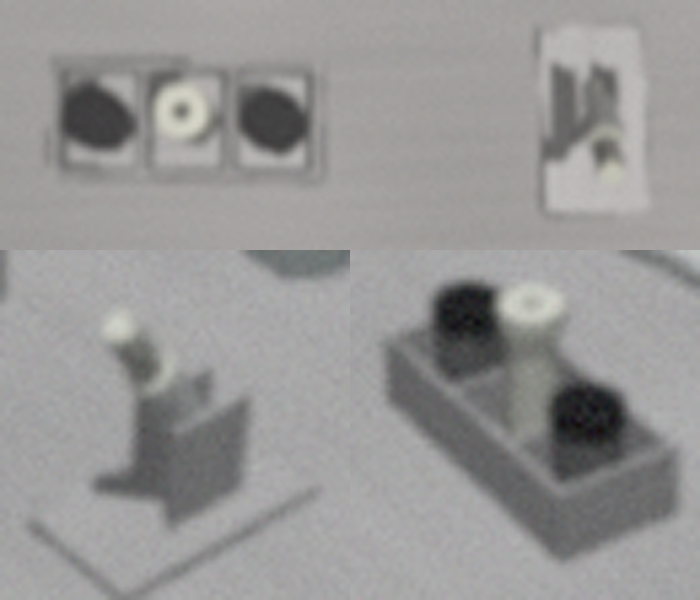

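The crop confirms that the white stick stands in the grey rest, handle leaning towards the robot. Its handle top is at top (361.8,194.6), side (341.9,214.3). The vial mouth is at top (276.2,182.4), side (293.6,169.8).

```bash
cat > h.py <<'E'
import cv2,numpy as np
from plant import r
def cal(n):
    c=r.get_calibration(n);K=np.array([[c['fx'],0,c['cx']],[0,c['fy'],c['cy']],[0,0,1]])
    return K,np.array(c['dist']),cv2.Rodrigues(c['rvec'])[0],np.array(c['tvec'])
def und(c,p): return cv2.undistortPoints(np.array([[p]],float),c[0],c[1])[0,0]
def tri(obs): # [(cal,pixel)]
    A=[];b=[]
    for c,p in obs:
        x,y=und(c,p);R,t=c[2],c[3]
        for v,i in((x,0),(y,1)): A.append(v*R[2]-R[i]);b.append(t[i]-v*t[2])
    return np.linalg.lstsq(np.array(A),np.array(b),rcond=None)[0]
def ray(c,p,z): # point at height z
    x,y=und(c,p);o=-c[2].T@c[3];d=c[2].T@np.array([x,y,1]);return o+d*(z-o[2])/d[2]
def proj(c,P): return cv2.projectPoints(np.array(P,float).reshape(-1,1,3),cv2.Rodrigues(c[2])[0],c[3],c[0],c[1])[0][:,0]
E
python3 - <<'E'
from h import *
T,S=cal("top"),cal("side")
print("handle top",tri([(T,(361.8,194.6)),(S,(341.9,214.3))]))
print("vial",tri([(T,(276.2,182.4)),(S,(293.6,169.8))]),ray(T,(276.2,182.4),.101),ray(S,(293.6,169.8),.101))
P=[ray(T,p,.008) for p in((349,165.4),(368.4,165.4),(349.2,202),(369.2,202.4))]
print(np.round(P,4))
# rack top corners (crop 62,72)(312,75)(62,168)(312,178)
print(np.round([ray(T,(240+x/5,160+y/5),.045) for x,y in((50,60),(325,68),(50,178),(325,182))],4))
W=cal("wrist"); R=r.read_state()['eef_rot'];print("wrist cam pos",-W[2].T@W[3]); print("cam axes in tool",R.T@W[2].T, R.T@(-W[2].T@W[3]-r.read_state()['tcp_pos']))
E
```

```text
handle top [ 0.51464542 -0.12233132  0.13097083]
vial [0.55969153 0.14273614 0.09912027] [0.55989767 0.14229028 0.101     ] [0.55772055 0.14061725 0.101     ]
[[ 0.6196 -0.0922  0.008 ]
 [ 0.6184 -0.1572  0.008 ]
 [ 0.4971 -0.0903  0.008 ]
 [ 0.4945 -0.157   0.008 ]]
[[0.6001 0.234  0.045 ]
 [0.5913 0.0539 0.045 ]
 [0.5228 0.2348 0.045 ]
 [0.5168 0.0551 0.045 ]]
wrist cam pos [0.17952877 0.52410814 0.37341934]
cam axes in tool [[-1.18796608e-04 -9.65313839e-01 -2.61092280e-01]
 [ 9.99999993e-01 -1.18278827e-04 -1.76964949e-05]
 [-1.37990172e-05 -2.61092280e-01  9.65313846e-01]] [ 6.61843717e-02  6.88179229e-05 -1.42769903e-01]
```

>>> move_arm([
  {"slide":[0,0,0],"delta_rot":[0,0,-0.0876],"fingers":0.085},
  {"slide":[0,0,0],"delta_rot":[0,0,-0.0876],"fingers":0.085},
  {"slide":[0,0,0],"delta_rot":[0,0,-0.0876],"fingers":0.085},
  {"slide":[0,0,0],"delta_rot":[0,0,-0.0876],"fingers":0.085},
  {"slide":[0,0,0],"delta_rot":[0,0,-0.0876],"fingers":0.085},
  {"slide":[-0.0138,-0.0342,0],"delta_rot":[0,0,0],"fingers":0.085},
  {"slide":[-0.0138,-0.0342,0],"delta_rot":[0,0,0],"fingers":0.085},
  {"slide":[-0.0138,-0.0342,0],"delta_rot":[0,0,0],"fingers":0.085},
  {"slide":[-0.0138,-0.0342,0],"delta_rot":[0,0,0],"fingers":0.085},
  {"slide":[-0.0138,-0.0342,0],"delta_rot":[0,0,0],"fingers":0.085},
  {"slide":[-0.0138,-0.0342,0],"delta_rot":[0,0,0],"fingers":0.085},
  {"slide":[-0.0138,-0.0342,0],"delta_rot":[0,0,0],"fingers":0.085},
  {"slide":[-0.0138,-0.0342,0],"delta_rot":[0,0,0],"fingers":0.085},
  {"slide":[-0.0138,-0.0342,0],"delta_rot":[0,0,0],"fingers":0.085},
  {"slide":[-0.0138,-0.0342,0],"delta_rot":[0,0,0],"fingers":0.085},
])

```text
time: 1.35
tcp_pos: [0.3731, 0.15, 0.2312]
eef_rot: [[-1.0, 0.011, 0.0], [0.011, 1.0, 0.0], [-0.0, 0.0, -1.0]]
ft_force: [0.9, 0.6, 0.2]
grip_width: 0.0847
grip_force: 0.0
```

>>> move_arm([
  {"slide":[-0.0138,-0.0342,0],"delta_rot":[0,0,0],"fingers":0.085},
  {"slide":[-0.0138,-0.0342,0],"delta_rot":[0,0,0],"fingers":0.085},
  {"slide":[-0.0138,-0.0342,0],"delta_rot":[0,0,0],"fingers":0.085},
  {"slide":[-0.0138,-0.0342,0],"delta_rot":[0,0,0],"fingers":0.085},
  {"slide":[-0.0138,-0.0342,0],"delta_rot":[0,0,0],"fingers":0.085},
  {"slide":[-0.0138,-0.0342,0],"delta_rot":[0,0,0],"fingers":0.085},
  {"slide":[-0.0138,-0.0342,0],"delta_rot":[0,0,0],"fingers":0.085},
  {"slide":[-0.0138,-0.0342,0],"delta_rot":[0,0,0],"fingers":0.085},
  {"slide":[0,0,0],"delta_rot":[0,-0.0873,0],"fingers":0.085},
  {"slide":[0,0,0],"delta_rot":[0,-0.0873,0],"fingers":0.085},
  {"slide":[0,0,0],"delta_rot":[0,-0.0873,0],"fingers":0.085},
  {"slide":[0,0,0],"delta_rot":[0,-0.0873,0],"fingers":0.085},
  {"slide":[0,0,0],"delta_rot":[0,-0.0873,0],"fingers":0.085},
  {"slide":[0,0,0],"delta_rot":[0,-0.0873,0],"fingers":0.085},
  {"slide":[0,0,0],"delta_rot":[0,0,0],"fingers":0.085},
  {"slide":[0,0,0],"delta_rot":[0,0,0],"fingers":0.085},
])

```text
time: 2.68
tcp_pos: [0.4792, -0.1232, 0.2312]
eef_rot: [[-0.866, 0.013, 0.499], [0.011, 1.0, -0.007], [-0.499, -0.0, -0.866]]
ft_force: [0.7, -0.5, 0.6]
grip_width: 0.0851
grip_force: 0.0
```

```bash
python3 - <<'E'
from h import *
s=r.read_state();W=cal("wrist");im=r.camera("wrist")[:,:,::-1].copy()
print(s['time'],s['tcp_pos'],np.round(s['eef_rot'],4))
u=np.array([-.5,0.006,.866]);m=np.array([.537,-.1238,.095])
print("pred mouth, handle top px",proj(W,[m,m+.045*u]))
cv2.imwrite("pics/w1.png",im)
E
```

```text
2.6833 [ 0.479192   -0.1232483   0.23118383] [[-8.663e-01  1.260e-02  4.994e-01]
 [ 1.070e-02  9.999e-01 -6.700e-03]
 [-4.995e-01 -4.000e-04 -8.663e-01]]
pred mouth, handle top px [[320.84238651 170.61849173]
 [320.82679557 180.31863009]]
```

View pics/w1.png

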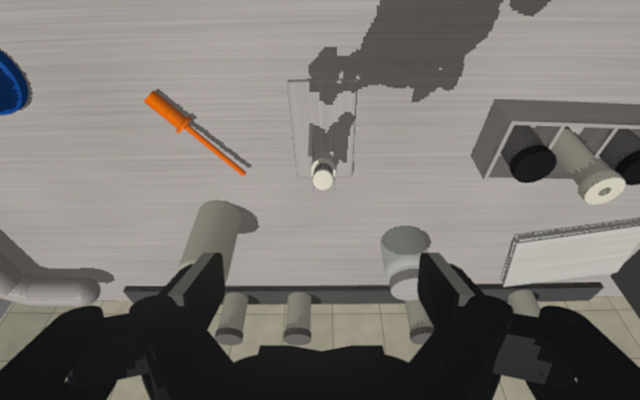

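The wrist picture shows the white handle's top at (322,180), against a predicted (320.8,180.3). The orange stick lies well off at (195,130) and the vial mouth is at (603,190). The stick estimate holds to within 1 mm, so I'm approaching along the stick's axis.

>>> move_arm([
  {"slide":[0.009,0.0005,0],"delta_rot":[0,0,0],"fingers":0.085},
  {"slide":[0.009,0.0005,0],"delta_rot":[0,0,0],"fingers":0.085},
  {"slide":[0,0,0.02],"delta_rot":[0,0,0],"fingers":0.085},
  {"slide":[0,0,0.02],"delta_rot":[0,0,0],"fingers":0.085},
  {"slide":[0,0,0.02],"delta_rot":[0,0,0],"fingers":0.085},
  {"slide":[0,0,0.02],"delta_rot":[0,0,0],"fingers":0.085},
  {"slide":[0,0,0.015],"delta_rot":[0,0,0],"fingers":0.06},
  {"slide":[0,0,0.015],"delta_rot":[0,0,0],"fingers":0.05},
  {"slide":[0,0,0.01],"delta_rot":[0,0,0],"fingers":0.05},
  {"slide":[0,0,0.01],"delta_rot":[0,0,0],"fingers":0.05},
  {"slide":[0,0,0.006],"delta_rot":[0,0,0],"fingers":0.05},
  {"slide":[0,0,0],"delta_rot":[0,0,0],"fingers":0.05},
  {"slide":[0,0,0],"delta_rot":[0,0,0],"fingers":0.05},
])

```text
time: 3.82
tcp_pos: [0.5327, -0.1228, 0.1046]
eef_rot: [[-0.866, 0.012, 0.5], [0.01, 1.0, -0.006], [-0.5, 0.0, -0.866]]
ft_force: [-0.3, -0.1, -0.4]
grip_width: 0.0503
grip_force: 0.0
```

```bash
python3 - <<'E'
from h import *
s=r.read_state()
print(s['time'],s['tcp_pos'],s['ft_force'],s['grip_width'])
im=r.camera("wrist")[:,:,::-1];sd=r.camera("side")[:,:,::-1]
a=cv2.resize(im[140:340,200:440],(600,500),interpolation=cv2.INTER_CUBIC)
cv2.imwrite("pics/w2.png",a)
E
```

```text
3.8167 [ 0.5326647  -0.12279454  0.1045752 ] [-0.28521413 -0.09652049 -0.39021235] 0.0503495175589554
```

View pics/w2.png

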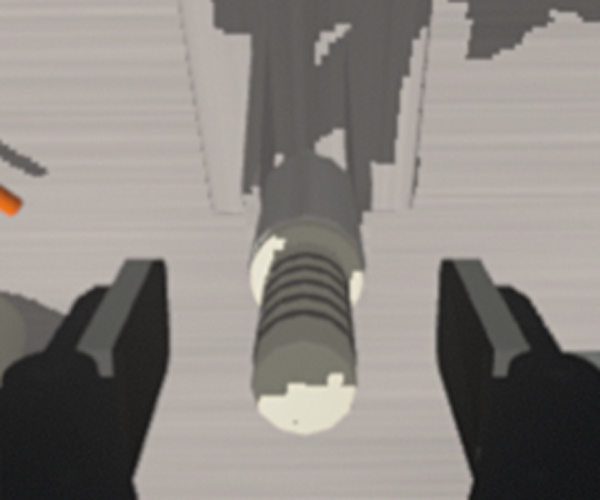

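The crop shows the handle between the open fingers, with its centre at x≈305 and the finger faces at 167 and 438. It is centred, with the tips just above the collar, so I'm closing.

>>> move_arm([
  {"slide":[0,0,0],"delta_rot":[0,0,0],"fingers":0.03},
  {"slide":[0,0,0],"delta_rot":[0,0,0],"fingers":0.02},
  {"slide":[0,0,0],"delta_rot":[0,0,0],"fingers":0.01},
  {"slide":[0,0,0],"delta_rot":[0,0,0],"fingers":0.005},
  {"slide":[0,0,0],"delta_rot":[0,0,0],"fingers":0.005},
  {"slide":[0,0,0],"delta_rot":[0,0,0],"fingers":0.005},
  {"slide":[0,0,0],"delta_rot":[0,0,0],"fingers":0.005},
  {"slide":[0,0,0],"delta_rot":[0,0,0],"fingers":0.005},
])

```text
time: 4.58
tcp_pos: [0.5327, -0.1228, 0.1052]
eef_rot: [[-0.866, 0.012, 0.501], [0.01, 1.0, -0.006], [-0.501, -0.0, -0.866]]
ft_force: [-5.9, 0.5, 6.4]
grip_width: 0.0142
grip_force: 58.4
```

>>> move_arm([
  {"slide":[0,0,-0.004],"delta_rot":[0,0,0],"fingers":0.005},
  {"slide":[0,0,-0.006],"delta_rot":[0,0,0],"fingers":0.005},
  {"slide":[0,0,-0.01],"delta_rot":[0,0,0],"fingers":0.005},
  {"slide":[0,0,-0.01],"delta_rot":[0,0,0],"fingers":0.005},
])

```text
time: 4.92
tcp_pos: [0.5171, -0.1226, 0.1311]
eef_rot: [[-0.866, 0.012, 0.5], [0.01, 1.0, -0.006], [-0.5, 0.0, -0.866]]
ft_force: [-0.4, -0.1, 0.3]
grip_width: 0.0143
grip_force: 58.4
```

>>> move_arm([
  {"slide":[0,0,-0.016],"delta_rot":[0,0,0],"fingers":0.005},
  {"slide":[0,0,-0.016],"delta_rot":[0,0,0],"fingers":0.005},
  {"slide":[0,0,-0.016],"delta_rot":[0,0,0],"fingers":0.005},
  {"slide":[0,0,-0.016],"delta_rot":[0,0,0],"fingers":0.005},
  {"slide":[0,0,-0.016],"delta_rot":[0,0,0],"fingers":0.005},
  {"slide":[0,0,-0.01],"delta_rot":[0,0.0873,0],"fingers":0.005},
  {"slide":[0,0,-0.01],"delta_rot":[0,0.0873,0],"fingers":0.005},
  {"slide":[0,0,-0.01],"delta_rot":[0,0.0873,0],"fingers":0.005},
  {"slide":[0,0,-0.01],"delta_rot":[0,0.0873,0],"fingers":0.005},
  {"slide":[0,0,0],"delta_rot":[0,0.0873,0],"fingers":0.005},
  {"slide":[0,0,0],"delta_rot":[0,0.0873,0],"fingers":0.005},
  {"slide":[0,0,0],"delta_rot":[0,0,0],"fingers":0.005},
  {"slide":[0,0,0],"delta_rot":[0,0,0],"fingers":0.005},
])

```text
time: 6.0
tcp_pos: [0.4631, -0.1219, 0.2359]
eef_rot: [[-1.0, 0.011, -0.0], [0.011, 1.0, 0.001], [0.0, 0.001, -1.0]]
ft_force: [0.9, -0.1, 0.2]
grip_width: 0.0146
grip_force: 58.4
```

>>> move_arm([
  {"slide":[-0.0072,0.0203,0],"delta_rot":[0,0,0],"fingers":0.005},
  {"slide":[-0.0072,0.0203,0],"delta_rot":[0,0,0],"fingers":0.005},
  {"slide":[-0.0072,0.0203,0],"delta_rot":[0,0,0],"fingers":0.005},
  {"slide":[-0.0072,0.0203,0],"delta_rot":[0,0,0],"fingers":0.005},
  {"slide":[-0.0072,0.0203,0],"delta_rot":[0,0,0],"fingers":0.005},
  {"slide":[-0.0072,0.0203,0],"delta_rot":[0,0,0],"fingers":0.005},
  {"slide":[-0.0072,0.0203,0],"delta_rot":[0,0,0],"fingers":0.005},
  {"slide":[-0.0072,0.0203,0],"delta_rot":[0,0,0],"fingers":0.005},
  {"slide":[-0.0072,0.0203,0],"delta_rot":[0,0,0],"fingers":0.005},
  {"slide":[-0.0072,0.0203,0],"delta_rot":[0,0,0],"fingers":0.005},
  {"slide":[-0.0072,0.0203,0],"delta_rot":[0,0,0],"fingers":0.005},
  {"slide":[-0.0072,0.0203,0],"delta_rot":[0,0,0],"fingers":0.005},
  {"slide":[-0.0066,0.0206,0],"delta_rot":[0,0,0],"fingers":0.005},
  {"slide":[0,0,0],"delta_rot":[0,0,0],"fingers":0.005},
  {"slide":[0,0,0],"delta_rot":[0,0,0],"fingers":0.005},
  {"slide":[0,0,0],"delta_rot":[0,0,0],"fingers":0.005},
])

```text
time: 7.33
tcp_pos: [0.5579, 0.1405, 0.2379]
eef_rot: [[-1.0, 0.012, 0.003], [0.012, 1.0, 0.001], [-0.003, 0.001, -1.0]]
ft_force: [-0.6, 0.1, -0.8]
grip_width: 0.0144
grip_force: 58.6
```

```bash
python3 - <<'E'
from h import *
s=r.read_state();W=cal("wrist");p=s['tcp_pos'];z=s['eef_rot'][:,2]
print(s['time'],p,s['ft_force'],s['grip_width'],W[0][0,0])
print("pred collar,tip px",proj(W,[p+.007*z,p+.0955*z]), "pred mouth", proj(W,[[.559,.1415,.099],[.559,.1415,.103]]))
im=r.camera("wrist")[:,:,::-1]
cv2.imwrite("pics/w3full.png",im)
x0,y0=220,100
cv2.imwrite("pics/w3.png",cv2.resize(im[y0:y0+150,x0:x0+200],(800,600),interpolation=cv2.INTER_CUBIC))
E
```

```text
7.3333 [0.5578995  0.14049073 0.2379428 ] [-0.5684985   0.05176819 -0.79845344] 0.014444700143109359 326.86662651964565
pred collar,tip px [[320.54422522 253.22337733]
 [320.59652666 205.42901184]] pred mouth [[321.62172241 193.07346144]
 [321.63844139 194.14358211]]
```

View pics/w3.png

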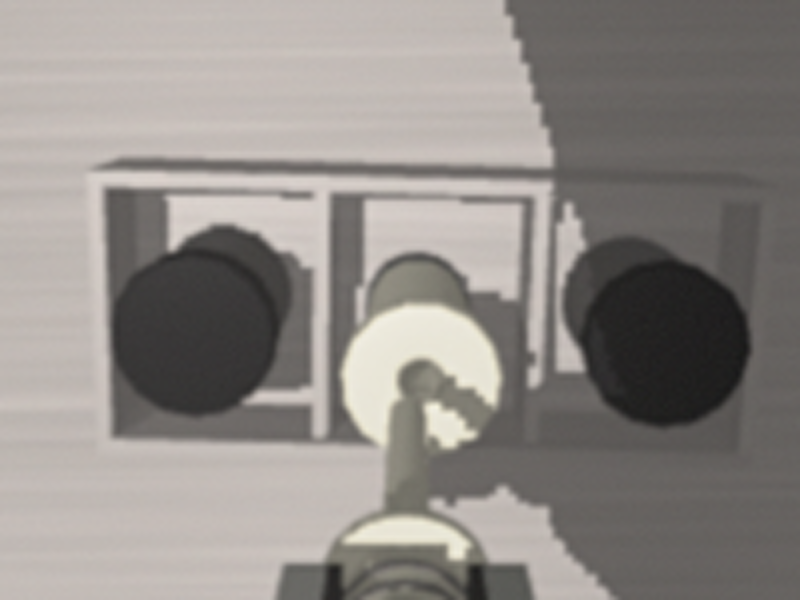

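The crop shows the held stick over the vial. The vial head is centred at about crop (421,378), which is image (325.2,194.5), and the shaft's tip is at about crop (407,405). I'll work out the shift and enlarge the tip.

```bash
python3 - <<'E'
from h import *
W=cal("wrist");s=r.read_state();p=s['tcp_pos'];z=s['eef_rot'][:,2]
im=cv2.imread("pics/w3full.png")
x0,y0=295,170
a=np.clip((im[y0:y0+60,x0:x0+60].astype(float)-30)*1.3,0,255).astype('uint8')
cv2.imwrite("pics/w4.png",cv2.resize(a,(600,600),interpolation=cv2.INTER_CUBIC))
for zz in(.099,.101,.103): print("vial",ray(W,(325.25,194.5),zz))
# bright vial top ellipse fit
g=cv2.cvtColor(im,cv2.COLOR_BGR2GRAY);m=(g>200).astype('uint8');m[:165]=0;m[218:]=0;m[:,:300]=0;m[:,350:]=0
c=max(cv2.findContours(m,0,1)[0],key=cv2.contourArea);h=cv2.convexHull(c);print(cv2.boundingRect(c),cv2.fitEllipse(h))
E
```

```text
vial [0.56034723 0.14444192 0.099     ]
vial [0.55985795 0.14441786 0.101     ]
vial [0.55936866 0.1443938  0.103     ]
(306, 176, 39, 36) ((324.71368408203125, 194.5773468017578), (37.500030517578125, 38.533485412597656), 89.79569244384766)
```

View pics/w4.png

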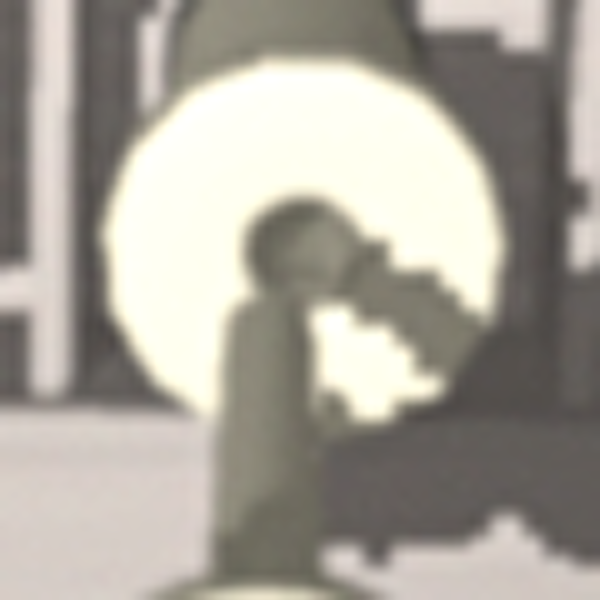

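The enlarged crop gives the mouth centre at crop (301,249), which is image (325.1,194.9), and the shaft tip's centre at about (321.9,203.6).

```bash
python3 - <<'E'
from h import *
W=cal("wrist");s=r.read_state();p=s['tcp_pos'];R=s['eef_rot']
for l in(.0935,.0955): 
  t=ray(W,(321.9,203.6),p[2]-l); print("tip",t, t-p)
  for zz in(.099,.101,.103):
    v=ray(W,(325.1,194.8),zz); d=v-t; print(zz,v,"tool slide",R.T@d)
E
```

```text
tip [0.55625506 0.14132586 0.14426983] [-0.00174277  0.00110164 -0.0935    ]
0.099 [0.56061913 0.14430657 0.099     ] tool slide [-0.00422221  0.00300218  0.04528187]
0.101 [0.56012791 0.14428348 0.101     ] tool slide [-0.00373593  0.00297441  0.04328072]
0.103 [0.5596367  0.14426038 0.103     ] tool slide [-0.00324966  0.00294664  0.04127957]
tip [0.55680349 0.14132814 0.14226983] [-0.00119434  0.00110391 -0.0955    ]
0.099 [0.56061913 0.14430657 0.099     ] tool slide [-0.00367847  0.00299451  0.0432806 ]
0.101 [0.56012791 0.14428348 0.101     ] tool slide [-0.00319219  0.00296675  0.04127945]
0.103 [0.5596367  0.14426038 0.103     ] tool slide [-0.00270592  0.00293898  0.03927831]
```

>>> move_arm([
  {"slide":[-0.0034,0.003,0],"delta_rot":[0,0,0],"fingers":0.005},
  {"slide":[0,0,0.006],"delta_rot":[0,0,0],"fingers":0.005},
  {"slide":[0,0,0.006],"delta_rot":[0,0,0],"fingers":0.005},
  {"slide":[0,0,0.006],"delta_rot":[0,0,0],"fingers":0.005},
  {"slide":[0,0,0.006],"delta_rot":[0,0,0],"fingers":0.005},
  {"slide":[0,0,0.004],"delta_rot":[0,0,0],"fingers":0.005},
  {"slide":[0,0,0.003],"delta_rot":[0,0,0],"fingers":0.005},
  {"slide":[0,0,0],"delta_rot":[0,0,0],"fingers":0.005},
  {"slide":[0,0,0],"delta_rot":[0,0,0],"fingers":0.005},
  {"slide":[0,0,0],"delta_rot":[0,0,0],"fingers":0.005},
  {"slide":[0,0,0],"delta_rot":[0,0,0],"fingers":0.005},
])

```text
time: 8.3
tcp_pos: [0.5621, 0.1441, 0.2059]
eef_rot: [[-1.0, 0.012, 0.001], [0.012, 1.0, 0.0], [-0.001, 0.0, -1.0]]
ft_force: [0.1, -1.2, -0.2]
grip_width: 0.014
grip_force: 58.6
```

```bash
python3 - <<'E'
from h import *
s=r.read_state();W=cal("wrist");p=s['tcp_pos'];z=s['eef_rot'][:,2]
print(s['time'],p,np.round(z,4),s['ft_force'])
im=r.camera("wrist")[:,:,::-1];sd=r.camera("side")[:,:,::-1]
cv2.imwrite("pics/w5full.png",im);cv2.imwrite("pics/s5full.png",sd)
x0,y0=295,165
a=np.clip((im[y0:y0+60,x0:x0+60].astype(float)-30)*1.3,0,255).astype('uint8')
b=np.clip((sd[120:180,265:325].astype(float)-20)*1.5,0,255).astype('uint8')
f=lambda q,w,h:cv2.resize(q,(w,h),interpolation=cv2.INTER_CUBIC)
cv2.imwrite("pics/w5.png",np.vstack([f(a[:45],600,450),np.zeros((0,600,3),'uint8')]) if 0 else np.hstack([f(a,500,500),f(b,300,300) if 0 else np.vstack([f(b,300,300),np.zeros((200,300,3),'uint8')])]))
S=cal("side")
print("side px pred tip/rim",proj(S,[p+.0945*z,[.56,.1443,.101]]))
E
```

```text
8.3 [0.56211981 0.1441246  0.20591848] [ 6.e-04  2.e-04 -1.e+00] [ 0.08351012 -1.22499044 -0.22673784]
side px pred tip/rim [[294.11459881 165.60861474]
 [293.50980173 168.95358595]]
```

View pics/w5.png

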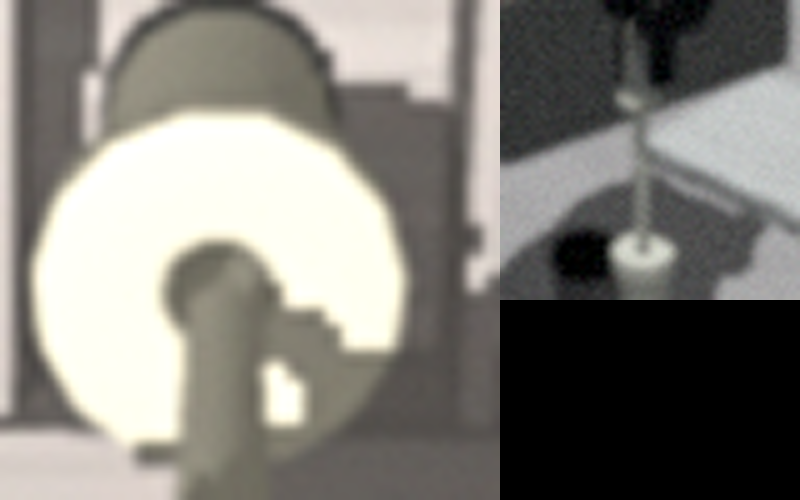

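The mouth centre is at crop (219,290) and the shaft is centred at x≈225, so it is about 0.5 mm too far to +y. The tip overlaps the hole. Next I'll read the tip's edge from raw pixel values.

```bash
python3 - <<'E'
from h import *
g=cv2.cvtColor(cv2.imread("pics/w5full.png"),cv2.COLOR_BGR2GRAY)
print("cols",list(range(312,334)))
for y in range(191,212): print(y,g[y,312:334])
W=cal("wrist");p=r.read_state()['tcp_pos']
for k in (.0935,.0955,.103,.105): print(k,proj(W,[p+[-.0015,.0011,-k]]))
E
```

```text
cols [312, 313, 314, 315, 316, 317, 318, 319, 320, 321, 322, 323, 324, 325, 326, 327, 328, 329, 330, 331, 332, 333]
191 [231 231 230 231 230 230 230 231 229 230 231 230 230 230 229 230 230 230
 230 230 230 230]
192 [231 230 230 230 230 230 230 229 228 230 229 229 230 229 229 230 229 230
 229 230 230 230]
193 [230 230 231 230 229 228 219 206 201 201 203 211 224 229 230 230 230 229
 230 229 229 230]
194 [230 230 231 228 220 201 173 144 134 132 137 157 186 214 227 230 231 230
 229 230 229 229]
195 [231 229 228 217 180 146 124 112 109 110 116 132 143 174 210 228 231 231
 230 230 229 229]
196 [231 230 222 183 138 114 110 112 114 116 130 136 137 145 174 213 229 232
 231 229 229 229]
197 [230 228 207 154 115 110 113 114 115 122 134 141 140 134 141 188 225 231
 231 230 230 230]
198 [230 227 194 141 113 112 114 116 121 129 136 139 140 131 126 161 203 227
 232 231 230 229]
199 [230 224 178 130 111 114 119 125 131 134 134 133 134 123 113 121 158 217
 232 232 231 230]
200 [231 224 177 126 111 118 129 137 138 136 131 127 125 117 111 108 143 212
 233 233 231 230]
201 [230 226 185 133 112 125 137 1
[... 456 characters left out ...]
3 232 216 170 142 137 138 135 130 124 119 113 117 124 127 128
 128 127 127 126]
207 [231 230 232 231 218 169 142 139 138 134 129 124 118 113 120 131 134 129
 127 127 127 127]
208 [230 231 232 232 218 169 141 138 137 135 130 124 117 116 138 171 175 145
 126 126 128 127]
209 [231 231 232 231 217 169 142 139 138 134 129 123 116 122 166 218 224 176
 137 126 126 126]
210 [230 231 232 231 212 166 141 138 137 133 130 123 115 120 165 224 232 204
 175 144 128 127]
211 [230 230 232 230 205 160 140 138 137 134 128 122 115 114 154 219 233 231
 223 171 132 126]
0.0935 [[321.94626711 204.16517295]]
0.0955 [[321.93608368 203.4653145 ]]
0.103 [[321.89927122 200.93554519]]
0.105 [[321.8898055  200.28510071]]
```

The shaft is centred on the hole in y: shaft edges at 316.65 and 326.0, hole edges at 314.1 and 328.4. Projected down to the rim, it ends about 0.8 mm short in +x. I'll correct that and feel downward.

>>> move_arm([
  {"slide":[-0.0008,0,0],"delta_rot":[0,0,0],"fingers":0.005},
  {"slide":[0,0,0.0015],"delta_rot":[0,0,0],"fingers":0.005},
  {"slide":[0,0,0.0015],"delta_rot":[0,0,0],"fingers":0.005},
  {"slide":[0,0,0.0015],"delta_rot":[0,0,0],"fingers":0.005},
  {"slide":[0,0,0.0015],"delta_rot":[0,0,0],"fingers":0.005},
  {"slide":[0,0,0],"delta_rot":[0,0,0],"fingers":0.005},
])

```text
time: 8.9
tcp_pos: [0.5626, 0.144, 0.199]
eef_rot: [[-1.0, 0.012, -0.001], [0.012, 1.0, -0.0], [0.001, -0.0, -1.0]]
ft_force: [0.2, -0.1, -0.1]
grip_width: 0.014
grip_force: 58.6
```

>>> move_arm([
  {"slide":[0,0,0.001],"delta_rot":[0,0,0],"fingers":0.005},
  {"slide":[0,0,0.001],"delta_rot":[0,0,0],"fingers":0.005},
  {"slide":[0,0,0.001],"delta_rot":[0,0,0],"fingers":0.005},
  {"slide":[0,0,0],"delta_rot":[0,0,0],"fingers":0.005},
])

```text
time: 9.23
tcp_pos: [0.5627, 0.144, 0.1963]
eef_rot: [[-1.0, 0.012, -0.0], [0.012, 1.0, -0.0], [0.0, -0.0, -1.0]]
ft_force: [-0.3, -0.6, -0.5]
grip_width: 0.0143
grip_force: 58.6
```

>>> move_arm([
  {"slide":[0,0,0.001],"delta_rot":[0,0,0],"fingers":0.005},
  {"slide":[0,0,0.001],"delta_rot":[0,0,0],"fingers":0.005},
  {"slide":[0,0,0.001],"delta_rot":[0,0,0],"fingers":0.005},
  {"slide":[0,0,0],"delta_rot":[0,0,0],"fingers":0.005},
])

```text
time: 9.57
tcp_pos: [0.5627, 0.144, 0.1933]
eef_rot: [[-1.0, 0.012, -0.0], [0.012, 1.0, -0.0], [0.0, -0.0, -1.0]]
ft_force: [-0.9, -0.2, -0.5]
grip_width: 0.0145
grip_force: 58.6
```

>>> move_arm([
  {"slide":[0,0,0.001],"delta_rot":[0,0,0],"fingers":0.005},
  {"slide":[0,0,0.001],"delta_rot":[0,0,0],"fingers":0.005},
  {"slide":[0,0,0],"delta_rot":[0,0,0],"fingers":0.005},
])

```text
time: 9.82
tcp_pos: [0.5627, 0.144, 0.1913]
eef_rot: [[-1.0, 0.012, -0.0], [0.012, 1.0, -0.0], [0.0, -0.0, -1.0]]
ft_force: [-0.4, -0.7, -1.2]
grip_width: 0.0145
grip_force: 58.6
```

>>> move_arm([
  {"slide":[0,0,0.001],"delta_rot":[0,0,0],"fingers":0.005},
  {"slide":[0,0,0.001],"delta_rot":[0,0,0],"fingers":0.005},
  {"slide":[0,0,0.001],"delta_rot":[0,0,0],"fingers":0.005},
  {"slide":[0,0,0],"delta_rot":[0,0,0],"fingers":0.005},
])

```text
time: 10.15
tcp_pos: [0.5627, 0.144, 0.1883]
eef_rot: [[-1.0, 0.012, -0.0], [0.012, 1.0, -0.0], [0.0, -0.0, -1.0]]
ft_force: [0.7, -0.1, -0.6]
grip_width: 0.0144
grip_force: 58.6
```

>>> move_arm([
  {"slide":[0,0,0.001],"delta_rot":[0,0,0],"fingers":0.005},
  {"slide":[0,0,0.001],"delta_rot":[0,0,0],"fingers":0.005},
  {"slide":[0,0,0.001],"delta_rot":[0,0,0],"fingers":0.005},
  {"slide":[0,0,0],"delta_rot":[0,0,0],"fingers":0.005},
])

```text
time: 10.48
tcp_pos: [0.5627, 0.144, 0.1853]
eef_rot: [[-1.0, 0.012, -0.0], [0.012, 1.0, -0.0], [0.0, -0.0, -1.0]]
ft_force: [0.2, 0.6, -0.4]
grip_width: 0.0146
grip_force: 58.6
```

No resistance with the tip about 10 mm below rim height, so the stick is in the bore. I'll keep going while watching the forces.

>>> move_arm([
  {"slide":[0,0,0.002],"delta_rot":[0,0,0],"fingers":0.005},
  {"slide":[0,0,0.002],"delta_rot":[0,0,0],"fingers":0.005},
  {"slide":[0,0,0.002],"delta_rot":[0,0,0],"fingers":0.005},
  {"slide":[0,0,0.002],"delta_rot":[0,0,0],"fingers":0.005},
  {"slide":[0,0,0.002],"delta_rot":[0,0,0],"fingers":0.005},
  {"slide":[0,0,0.002],"delta_rot":[0,0,0],"fingers":0.005},
  {"slide":[0,0,0],"delta_rot":[0,0,0],"fingers":0.005},
])

```text
time: 11.07
tcp_pos: [0.5626, 0.144, 0.173]
eef_rot: [[-1.0, 0.012, -0.001], [0.012, 1.0, -0.0], [0.001, -0.0, -1.0]]
ft_force: [-0.2, -0.3, -0.8]
grip_width: 0.0145
grip_force: 58.6
```

>>> move_arm([
  {"slide":[0,0,0.002],"delta_rot":[0,0,0],"fingers":0.005},
  {"slide":[0,0,0.002],"delta_rot":[0,0,0],"fingers":0.005},
  {"slide":[0,0,0.002],"delta_rot":[0,0,0],"fingers":0.005},
  {"slide":[0,0,0.002],"delta_rot":[0,0,0],"fingers":0.005},
  {"slide":[0,0,0.002],"delta_rot":[0,0,0],"fingers":0.005},
  {"slide":[0,0,0.002],"delta_rot":[0,0,0],"fingers":0.005},
  {"slide":[0,0,0],"delta_rot":[0,0,0],"fingers":0.005},
])

```text
time: 11.65
tcp_pos: [0.5626, 0.144, 0.161]
eef_rot: [[-1.0, 0.012, -0.001], [0.012, 1.0, -0.0], [0.001, -0.0, -1.0]]
ft_force: [0.0, -1.5, -0.8]
grip_width: 0.0145
grip_force: 58.6
```

>>> move_arm([
  {"slide":[0,0,0.002],"delta_rot":[0,0,0],"fingers":0.005},
  {"slide":[0,0,0.002],"delta_rot":[0,0,0],"fingers":0.005},
  {"slide":[0,0,0.002],"delta_rot":[0,0,0],"fingers":0.005},
  {"slide":[0,0,0.002],"delta_rot":[0,0,0],"fingers":0.005},
  {"slide":[0,0,0.002],"delta_rot":[0,0,0],"fingers":0.005},
  {"slide":[0,0,0.002],"delta_rot":[0,0,0],"fingers":0.005},
  {"slide":[0,0,0],"delta_rot":[0,0,0],"fingers":0.005},
])

```text
time: 12.23
tcp_pos: [0.5626, 0.144, 0.149]
eef_rot: [[-1.0, 0.012, -0.001], [0.012, 1.0, -0.0], [0.001, -0.0, -1.0]]
ft_force: [0.2, 0.5, 0.4]
grip_width: 0.0143
grip_force: 58.6
```

>>> move_arm([
  {"slide":[0,0,0.002],"delta_rot":[0,0,0],"fingers":0.005},
  {"slide":[0,0,0.002],"delta_rot":[0,0,0],"fingers":0.005},
  {"slide":[0,0,0.002],"delta_rot":[0,0,0],"fingers":0.005},
  {"slide":[0,0,0.002],"delta_rot":[0,0,0],"fingers":0.005},
  {"slide":[0,0,0.002],"delta_rot":[0,0,0],"fingers":0.005},
  {"slide":[0,0,0.002],"delta_rot":[0,0,0],"fingers":0.005},
  {"slide":[0,0,0],"delta_rot":[0,0,0],"fingers":0.005},
])

```text
time: 12.82
tcp_pos: [0.5626, 0.144, 0.137]
eef_rot: [[-1.0, 0.012, -0.001], [0.012, 1.0, -0.0], [0.001, -0.0, -1.0]]
ft_force: [-0.1, -0.1, 0.0]
grip_width: 0.0145
grip_force: 58.6
```

>>> move_arm([
  {"slide":[0,0,0.002],"delta_rot":[0,0,0],"fingers":0.005},
  {"slide":[0,0,0.002],"delta_rot":[0,0,0],"fingers":0.005},
  {"slide":[0,0,0.002],"delta_rot":[0,0,0],"fingers":0.005},
  {"slide":[0,0,0.002],"delta_rot":[0,0,0],"fingers":0.005},
  {"slide":[0,0,0.002],"delta_rot":[0,0,0],"fingers":0.005},
  {"slide":[0,0,0],"delta_rot":[0,0,0],"fingers":0.005},
])

```text
time: 13.32
tcp_pos: [0.5626, 0.144, 0.127]
eef_rot: [[-1.0, 0.012, -0.001], [0.012, 1.0, -0.0], [0.001, -0.0, -1.0]]
ft_force: [1.0, 0.3, 0.1]
grip_width: 0.0146
grip_force: 58.6
```

>>> move_arm([
  {"slide":[0,0,0.001],"delta_rot":[0,0,0],"fingers":0.005},
  {"slide":[0,0,0.001],"delta_rot":[0,0,0],"fingers":0.005},
  {"slide":[0,0,0.001],"delta_rot":[0,0,0],"fingers":0.005},
  {"slide":[0,0,0],"delta_rot":[0,0,0],"fingers":0.005},
])

```text
time: 13.65
tcp_pos: [0.5627, 0.144, 0.1244]
eef_rot: [[-1.0, 0.012, -0.0], [0.012, 1.0, -0.0], [0.0, -0.0, -1.0]]
ft_force: [0.2, -0.6, -0.6]
grip_width: 0.0145
grip_force: 58.6
```

>>> move_arm([
  {"slide":[0,0,0.001],"delta_rot":[0,0,0],"fingers":0.005},
  {"slide":[0,0,0.001],"delta_rot":[0,0,0],"fingers":0.005},
  {"slide":[0,0,0],"delta_rot":[0,0,0],"fingers":0.005},
])

```text
time: 13.9
tcp_pos: [0.5629, 0.1441, 0.1228]
eef_rot: [[-1.0, 0.012, 0.001], [0.012, 1.0, 0.0], [-0.001, 0.0, -1.0]]
ft_force: [-0.3, 0.5, 2.1]
grip_width: 0.0146
grip_force: 58.6
```

The bung was met at TCP z≈0.1232. The collar should seat near 0.110.

>>> move_arm([
  {"slide":[0,0,0.001],"delta_rot":[0,0,0],"fingers":0.005},
  {"slide":[0,0,0.001],"delta_rot":[0,0,0],"fingers":0.005},
  {"slide":[0,0,0.001],"delta_rot":[0,0,0],"fingers":0.005},
  {"slide":[0,0,0.001],"delta_rot":[0,0,0],"fingers":0.005},
  {"slide":[0,0,0],"delta_rot":[0,0,0],"fingers":0.005},
])

```text
time: 14.32
tcp_pos: [0.563, 0.1441, 0.119]
eef_rot: [[-1.0, 0.012, 0.001], [0.012, 1.0, 0.0], [-0.001, 0.0, -1.0]]
ft_force: [-0.2, -0.4, 5.0]
grip_width: 0.0145
grip_force: 59.0
```

>>> move_arm([
  {"slide":[0,0,0.001],"delta_rot":[0,0,0],"fingers":0.005},
  {"slide":[0,0,0.001],"delta_rot":[0,0,0],"fingers":0.005},
  {"slide":[0,0,0.001],"delta_rot":[0,0,0],"fingers":0.005},
  {"slide":[0,0,0.001],"delta_rot":[0,0,0],"fingers":0.005},
  {"slide":[0,0,0],"delta_rot":[0,0,0],"fingers":0.005},
])

```text
time: 14.73
tcp_pos: [0.563, 0.1441, 0.1151]
eef_rot: [[-1.0, 0.012, 0.001], [0.012, 1.0, 0.0], [-0.001, 0.0, -1.0]]
ft_force: [-0.7, -0.4, 5.7]
grip_width: 0.0143
grip_force: 59.0
```

>>> move_arm([
  {"slide":[0,0,0.001],"delta_rot":[0,0,0],"fingers":0.005},
  {"slide":[0,0,0.001],"delta_rot":[0,0,0],"fingers":0.005},
  {"slide":[0,0,0],"delta_rot":[0,0,0],"fingers":0.005},
])

```text
time: 14.98
tcp_pos: [0.563, 0.1441, 0.1131]
eef_rot: [[-1.0, 0.012, 0.001], [0.012, 1.0, 0.0], [-0.001, 0.0, -1.0]]
ft_force: [-0.9, -0.9, 5.3]
grip_width: 0.0146
grip_force: 59.0
```

>>> move_arm([
  {"slide":[0,0,0.001],"delta_rot":[0,0,0],"fingers":0.005},
  {"slide":[0,0,0.001],"delta_rot":[0,0,0],"fingers":0.005},
  {"slide":[0,0,0],"delta_rot":[0,0,0],"fingers":0.005},
])

```text
time: 15.23
tcp_pos: [0.5631, 0.1441, 0.1111]
eef_rot: [[-1.0, 0.012, 0.001], [0.012, 1.0, 0.0], [-0.001, 0.0, -1.0]]
ft_force: [-0.3, -0.6, 5.1]
grip_width: 0.0146
grip_force: 59.0
```

>>> move_arm([
  {"slide":[0,0,0.001],"delta_rot":[0,0,0],"fingers":0.005},
  {"slide":[0,0,0],"delta_rot":[0,0,0],"fingers":0.005},
])

```text
time: 15.4
tcp_pos: [0.5631, 0.1441, 0.1101]
eef_rot: [[-1.0, 0.012, 0.001], [0.012, 1.0, 0.0], [-0.001, 0.0, -1.0]]
ft_force: [-0.2, -0.1, 6.5]
grip_width: 0.0144
grip_force: 59.0
```

>>> move_arm([
  {"slide":[0,0,0.001],"delta_rot":[0,0,0],"fingers":0.005},
  {"slide":[0,0,0],"delta_rot":[0,0,0],"fingers":0.005},
])

```text
time: 15.57
tcp_pos: [0.5631, 0.1441, 0.1095]
eef_rot: [[-1.0, 0.012, 0.002], [0.012, 1.0, 0.0], [-0.002, 0.0, -1.0]]
ft_force: [-1.4, 0.1, 8.7]
grip_width: 0.0145
grip_force: 59.4
```

>>> move_arm([
  {"slide":[0,0,0.001],"delta_rot":[0,0,0],"fingers":0.005},
  {"slide":[0,0,0],"delta_rot":[0,0,0],"fingers":0.005},
])

```text
time: 15.73
tcp_pos: [0.5632, 0.1441, 0.109]
eef_rot: [[-1.0, 0.012, 0.002], [0.012, 1.0, 0.0], [-0.002, 0.0, -1.0]]
ft_force: [-2.6, -1.2, 11.5]
grip_width: 0.0139
grip_force: 59.8
```

Force is up to 11.5 N at z=0.109, so the collar is on the rim. I'll ease off 1 mm, open, and lift away.

>>> move_arm([
  {"slide":[0,0,-0.001],"delta_rot":[0,0,0],"fingers":0.005},
  {"slide":[0,0,0],"delta_rot":[0,0,0],"fingers":0.03},
  {"slide":[0,0,0],"delta_rot":[0,0,0],"fingers":0.06},
  {"slide":[0,0,0],"delta_rot":[0,0,0],"fingers":0.06},
  {"slide":[0,0,0],"delta_rot":[0,0,0],"fingers":0.06},
  {"slide":[0,0,0],"delta_rot":[0,0,0],"fingers":0.06},
  {"slide":[0,0,0],"delta_rot":[0,0,0],"fingers":0.06},
])

```text
time: 16.32
tcp_pos: [0.5627, 0.144, 0.1083]
eef_rot: [[-1.0, 0.012, -0.0], [0.012, 1.0, -0.0], [0.0, -0.0, -1.0]]
ft_force: [-0.5, 0.4, -0.5]
grip_width: 0.06
grip_force: 0.0
```

>>> move_arm([
  {"slide":[0,0,-0.005],"delta_rot":[0,0,0],"fingers":0.06},
  {"slide":[0,0,-0.01],"delta_rot":[0,0,0],"fingers":0.06},
  {"slide":[0,0,-0.015],"delta_rot":[0,0,0],"fingers":0.06},
  {"slide":[0,0,-0.015],"delta_rot":[0,0,0],"fingers":0.06},
  {"slide":[0,0,-0.015],"delta_rot":[0,0,0],"fingers":0.06},
  {"slide":[0,0,-0.015],"delta_rot":[0,0,0],"fingers":0.06},
  {"slide":[0,0,-0.015],"delta_rot":[0,0,0],"fingers":0.06},
  {"slide":[0,0,0],"delta_rot":[0,0,0],"fingers":0.06},
  {"slide":[0,0,0],"delta_rot":[0,0,0],"fingers":0.06},
  {"slide":[0,0,0],"delta_rot":[0,0,0],"fingers":0.06},
])

```text
time: 17.15
tcp_pos: [0.5627, 0.144, 0.198]
eef_rot: [[-1.0, 0.012, -0.0], [0.012, 1.0, -0.0], [0.0, -0.0, -1.0]]
ft_force: [-0.2, 0.2, -0.9]
grip_width: 0.06
grip_force: 0.0
```

```bash
python3 - <<'E'
from h import *
s=r.read_state();print(s['time'],s['tcp_pos'],s['ft_force'])
im=r.camera("wrist")[:,:,::-1];sd=r.camera("side")[:,:,::-1]
f=lambda q,w,h:cv2.resize(q,(w,h),interpolation=cv2.INTER_CUBIC)
b=np.clip((sd[115:215,250:330].astype(float)-20)*1.5,0,255).astype('uint8')
cv2.imwrite("pics/f.png",np.hstack([f(im[120:280,260:380],375,500),f(b,400,500)]))
S=cal("side");print(proj(S,[[.56,.1443,.101],[.56,.1443,.105],[.56,.1443,.146]]))
E
```

```text
17.15 [0.56269806 0.14403685 0.19803832] [-0.18144471  0.19617322 -0.89276601]
[[293.50980173 168.95358595]
 [293.48529603 167.75876865]
 [293.22846323 155.25784128]]
```

View pics/f.png

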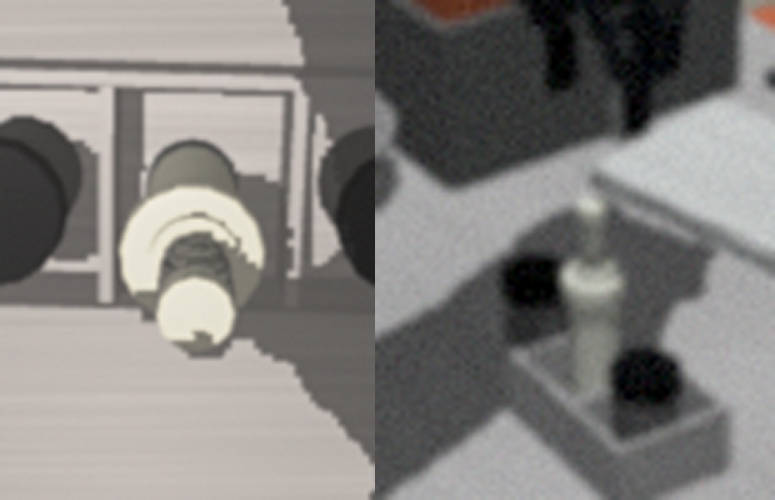

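The final picture shows the stick upright with its collar on the vial's rim. The handle top is at side (293,155), against a predicted (293.2,155.3) for fully home. The gripper is clear.

```bash
python3 -c "
from plant import r
print(r.sign_off())"
```

```text
the job is handed in; nothing more can be done
None
```

The white stick is standing upright in the middle-cell vial, collar on the rim and bung driven home at about 11.5 N peak on the wrist sensor; it is released with the gripper clear, and the job was handed in at about 17 s, though the hand-in returned no verdict.

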